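Start a pumping session

ROBOT

A 6-joint arm with a two-finger parallel gripper is mounted at the origin on the work surface. World frame = base frame: x ahead of the robot, y to its left, z up, the work surface at z = 0. Lengths are in m, angles in rad, forces in N, time in s.
With the tool pointing down it reaches from about 0.25 to 0.775 m from the base axis. Payload 4 kg.
Tool frame: the origin (TCP) lies midway between the tips of the shut fingers; the grasp point (between the pads) lies 19 mm behind it; z points along the fingers, y is the direction in which the jaws open and shut (so a half turn about z gives the same grasp; the last joint's range is limited). The gripper opens to 94 mm and grips with 3 to 60 N. Pads are 16 mm wide; open, the fingers measure 119 mm over their backs; the gripper's body (75 mm by 177 mm) begins 78 mm behind the grasp point.
Start: joints at [1.031, 0.087, 1.371, -0, 1.684, -0.103], TCP at [0.233, 0.498, 0.206] pointing down, gripper open.
Joint ranges: [-3.1, 3.1], [-0.76, 2.03], [0.27, 2.55], [-1.08, 4.22], [0.17, 2.65], [-2.57, 2.57]. Speed limits (rad/s): [2.79, 2.79, 3.14, 3.14, 3.14, 3.14].

INTERFACE

Orientations are given as [roll, pitch, yaw] about the fixed x, y, z axes, in that order (R = Rz(yaw) Ry(pitch) Rx(roll)).
In Python, from bench import robot gives the robot as it stands.
- The arm moves only by the tool servo_tool, never from a script. Its argument "rows" is a list of rows, each a list of 2 entries, a list of its own where there are three numbers: the shift along the tool's x, y, z normalised to -1 to 1, where 1 is 0.08 m, then the turn about the tool's z normalised to -1 to 1, where 1 is pi/2 rad. A call has 1 to 12 rows; each row is the pose to reach, as a shift and turn from the pose commanded when the call began, along the tool's axes at that moment; what a row does not reach only later rows make up. A row lasts 1/12 s, in which the tool goes at most 41.7 mm and 7.16 degrees, less where a joint would pass 70% of its speed; a pose out of reach is approached as far as the arm can. A call with a number of a shift or a turn outside -1 to 1 is refused whole. A call with a gripper value outside its range is refused whole. "grip" is the closure, from -1 (fully open) to 1 (shut), set as the call begins (left out, the last holds). The fingers move at their own pace and stop on an object; the grip force is fixed at half the most. Time passes only in rows, so rows that repeat a pose let the fingers close. It gives the time, the measured TCP pose, the force and the opening at its end, in the units of the state.
- robot.get_obs(): the state, without advancing time (a new reading comes with each control period).
- robot.snapshot(name): name is "side" or "top"; returns a dict with "pixels" (480x640x3 uint8, red, green, blue), "camera_matrix" (3x3 intrinsics, pixels), "world_from_camera" (4x4, takes a point from camera to world coordinates). Camera axes: x right, y down, z forward; pixel columns grow to the right and rows downward; lengths in m; the calibration is good to about 2 mm. A picture is of the moment at which its call begins. There is no depth.
- robot.close_job(): hands the job in, once; it reports no verdict.
The state is a dict: "time": time; "joint_positions": joint angles; "qvel": joint speeds; "joint_torque": joint torques, N m; "tool_pos": TCP position; "ee_rot": TCP orientation; "wrist_force": force on the tool from outside, world axes, zero at the start; "wrist_torque": the same for the moment, N m; "width": finger opening in m.
Only numpy, scipy, OpenCV 4.12 (cv2) and the standard library are available. Lean on these libraries where they do the work, as an engineer would, in place of code of your own. Each camera call takes 0.05 s, during which the arm holds its last target.

TASK

Start a milk-pumping session: with the fingertips, grasping nothing, lightly press the pump's teal power key, then its orange rhythm key, and last the blue top of the round timer, each fully down so that it stays down. Leave the pump's two grey keys up, press nothing hard, do not lift, tip or shove the pump or the timer, and leave the bottles, caps, funnel and mug where they stand.

Things in the scene. Friction and masses are not known exactly. Their poses are not given: they have to be found in the camera images.
- pump: The pump, a loose white rounded box 170 x 150 x 85 mm high (1.6 kg), standing anywhere on the left or right and turned up to 1.5 rad. Origin: centre of its underside; z up. On its flat top, 85 mm up, stand four round keys 32 mm across, rising 15 mm: teal power key at x -34, y +34 mm; orange rhythm key at x +34, y +34; two grey keys at x -34, y -34 and x +34, y -34. Two grey tube stubs stick out of its +x side.
- power_key_top (a point): centre of the upper face of the teal power key (32 mm across, 100 mm above the counter when up); it sinks with the key.
- power_key (a joint): Teal power key. Joint: 0 = fully up, 0.007 m = fully down; it slides straight down at about 2.5 N, has no return spring and stays where it is pressed. Its cap sits on it on a soft spring (2 N per mm, 5 mm more travel, springs back): the cap's face must be pressed about 9 mm down from its start to bring the joint fully down, the force then climbs above 3 N, and 12 mm is a hard stop.
- rhythm_key_top (a point): centre of the upper face of the orange rhythm key (32 mm across, 100 mm above the counter when up); it sinks with the key.
- rhythm_key (a joint): Orange rhythm key. Joint: 0 = fully up, 0.007 m = fully down; it slides straight down at about 2.5 N, has no return spring and stays where it is pressed. Its cap sits on it on a soft spring (2 N per mm, 5 mm more travel, springs back): the cap's face must be pressed about 9 mm down from its start to bring the joint fully down, the force then climbs above 3 N, and 12 mm is a hard stop.
- minus_key (a joint): Grey key beside the teal one, to be left up. Joint: 0 = fully up, 0.007 m = fully down; it slides straight down at about 2.5 N, has no return spring and stays where it is pressed. Its cap sits on it on a soft spring (2 N per mm, 5 mm more travel, springs back): the cap's face must be pressed about 9 mm down from its start to bring the joint fully down, the force then climbs above 3 N, and 12 mm is a hard stop.
- plus_key (a joint): Grey key beside the orange one, to be left up. Joint: 0 = fully up, 0.007 m = fully down; it slides straight down at about 2.5 N, has no return spring and stays where it is pressed. Its cap sits on it on a soft spring (2 N per mm, 5 mm more travel, springs back): the cap's face must be pressed about 9 mm down from its start to bring the joint fully down, the force then climbs above 3 N, and 12 mm is a hard stop.
- timer: The timer, a loose white puck 74 mm across and 30 mm high (0.3 kg), with a black rubber band round its foot and a blue round push top. Origin: centre of its underside; z up.
- timer_top_top (a point): centre of the upper face of the timer's blue push top (50 mm across, 45 mm above the counter when up); it sinks with the top.
- timer_top (a joint): Blue push top of the timer. Joint: 0 = fully up, 0.007 m = fully down; it slides straight down at about 2.5 N, has no return spring and stays where it is pressed. Its cap sits on it on a soft spring (2 N per mm, 5 mm more travel, springs back): the cap's face must be pressed about 9 mm down from its start to bring the joint fully down, the force then climbs above 3 N, and 12 mm is a hard stop.
- bottle_near: Open clear bottle near the timer, 62 mm across, 105 mm high, to be left alone. Origin: centre of its underside.
- cap_near: Green screw cap near the timer, 50 mm across, 18 mm high, to be left alone. Origin: centre of its underside.
- bottle_far: A second clear bottle like the first, at the back of the counter, to be left alone. Origin: centre of its underside.
- cap_far: A second green cap like the first, at the back of the counter, to be left alone. Origin: centre of its underside.
- shield_far: Clear funnel standing on its wide mouth, 80 mm across, 62 mm high, at the back of the counter, to be left alone. Origin: centre of its underside.
- mug: Blue mug, 76 mm across, 90 mm high, at the back of the counter, to be left alone. Origin: centre of its underside.

How it is judged:
By the outcome, as a careful person would: the job done as asked, in the order asked, and still so for the second after the job is handed in, with the robot touching nothing.
It also fails if it takes over 48 s, if anything falls off the work surface, if the arm or the gripper's body presses on something with over 40 N, if the wrist force passes 120 N, or if a joint passes its speed limit or range.

## Working session

There is one attempt and no reset: what is moved stays moved. The work goes in short steps, Python scripts to look and compute and a tool call to move; the robot and the scene stay as the last step left them, time stands still between calls to the robot, and variables do not carry over. Pictures are saved under pics/ and viewed, and the job is handed in when it is done.

Besides the shell and the picture viewer there is one more tool, called after ">>>" as a command line: name --argument value ..., lists and objects as JSON in quotes. servo_tool: Moves the arm, as the interface text tells. Its arguments: {"type":"object","properties":{"rows":{"type":"array"},"grip":{"type":"number"}},"required":["rows"]}

```bash
mkdir -p pics; ls; python3 - <<'E'
from bench import robot
import cv2,numpy as np
o=robot.get_obs(); print(o)
for n in("top","side"):
    s=robot.snapshot(n); cv2.imwrite(f"pics/{n}0.png",s["pixels"][:,:,::-1]); np.savez(f"{n}0.npz",**s)
    print(s["camera_matrix"],s["world_from_camera"])
E
```

```text
pics
{'time': 0.0, 'joint_positions': array([ 1.03089467e+00,  8.79249207e-02,  1.37225438e+00, -3.11804215e-05,
        1.68361788e+00, -1.03092532e-01]), 'qvel': array([-0.00120439,  0.00019333, -0.00015301,  0.00030941, -0.00041932,
        0.0004901 ]), 'joint_torque': array([-5.93054792e-04, -3.40188432e+01, -3.02425504e+01,  7.17495452e-02,
        3.30845872e-02, -2.06522591e-04]), 'tool_pos': array([0.23239769, 0.49786906, 0.20432058]), 'ee_rot': array([-3.13939664e+00, -1.96042619e-04,  2.70477984e+00]), 'wrist_force': array([0.59730321, 1.18679218, 0.04165687]), 'wrist_torque': array([-0.02160844,  0.02676923, -0.02137762]), 'width': 0.09417949318202816}
[[618.98521021   0.         320.22770377]
 [  0.         618.98521021 238.81097256]
 [  0.           0.           1.        ]] [[-0.02680436 -0.99827666  0.05220376  0.46261639]
 [-0.99957938  0.02618773 -0.01246051 -0.01397774]
 [ 0.01107194 -0.0525158  -0.99855871  1.30239361]
 [ 0.          0.          0.          1.        ]]
[[604.32553606   0.         319.89680677]
 [  0.         604.32553606 237.53757285]
 [  0.           0.           1.        ]] [[ 0.9461706  -0.25351465  0.20122504  0.30193089]
 [-0.32322038 -0.70736913  0.62861554 -0.74133374]
 [-0.01702286 -0.65981758 -0.75123297  0.95645647]
 [ 0.          0.          0.          1.        ]]
```

View pics/top0.png

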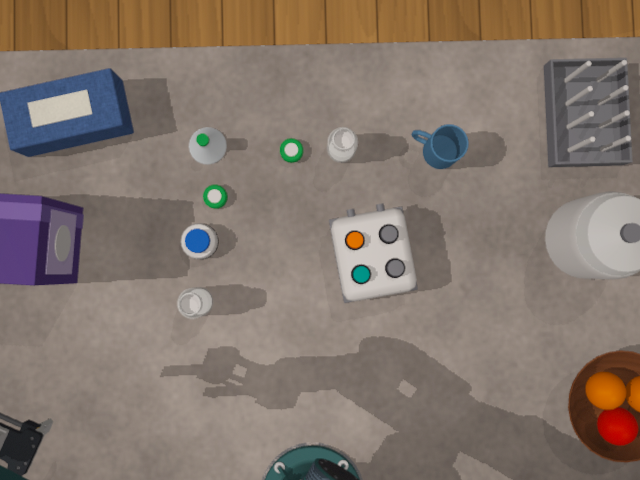

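View pics/side0.png

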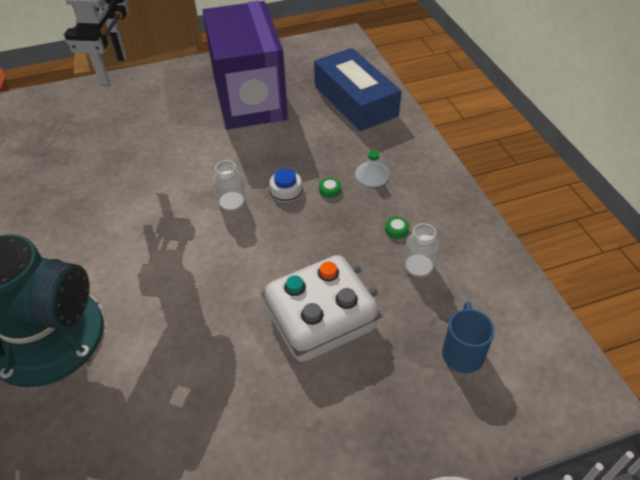

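Top view: teal key at about (361,274), orange (355,240), grey (389,233) and (396,268), blue timer top (198,241), near bottle (195,303) and near cap (215,196). The same items are all visible in the side view. Next I'll measure them in both views.

```bash
cat > h.py <<'E'
import numpy as np,cv2
def ray(s,u,v):
    K=s["camera_matrix"];T=s["world_from_camera"]
    d=T[:3,:3]@np.linalg.solve(K,[u,v,1.]);return T[:3,3],d
def onz(s,u,v,z):
    c,d=ray(s,u,v);return c+d*(z-c[2])/d[2]
def tri(r1,r2):
    A=np.zeros((3,3));b=np.zeros(3)
    for c,d in(r1,r2):
        d=d/np.linalg.norm(d);P=np.eye(3)-np.outer(d,d);A+=P;b+=P@c
    return np.linalg.solve(A,b)
def blob(s,lo,hi,box):
    h=cv2.cvtColor(s["pixels"],cv2.COLOR_RGB2HSV);m=cv2.inRange(h,np.array(lo),np.array(hi))
    x0,y0,x1,y1=box;k=np.zeros_like(m);k[y0:y1,x0:x1]=m[y0:y1,x0:x1]
    n,l,st,c=cv2.connectedComponentsWithStats(k);i=1+np.argmax(st[1:,4])
    cn=max(cv2.findContours((l==i).astype(np.uint8),cv2.RETR_EXTERNAL,cv2.CHAIN_APPROX_NONE)[0],key=len)
    return c[i],st[i],cv2.fitEllipse(cn)
E
python3 - <<'E'
from h import *
t=dict(np.load("top0.npz"));s=dict(np.load("side0.npz"))
C={"teal":((80,120,60),(95,255,255),(340,255,380,295),(275,265,315,300),.1),
"orange":((5,180,120),(20,255,255),(335,220,375,258),(310,255,350,285),.1),
"blue":((105,150,80),(125,255,255),(175,215,225,265),(265,160,310,198),.045)}
for n,(lo,hi,bt,bs,z) in C.items():
    a=blob(t,lo,hi,bt);b=blob(s,lo,hi,bs)
    print(n,a[0],a[1][2:],np.round(a[2][1],1),b[0],b[1][2:])
    print("  topz",onz(t,*a[0],z).round(4),"sidez",onz(s,*b[0],z).round(4),"tri",tri(ray(t,*a[0]),ray(s,*b[0])).round(4))
for n,p in dict(g1=(389,233),g2=(396,268)).items(): print(n,onz(t,*p,.1).round(4))
for n,p,z in(("bottle",(195,303),.06),("cap",(215,196),.018)): print(n,onz(t,*p,z).round(4))
i=t["pixels"][180:320,160:430,::-1];cv2.imwrite("pics/topc.png",cv2.resize(i,None,fx=2.9,fy=2.9,interpolation=2))
i=s["pixels"][140:380,200:400,::-1];cv2.imwrite("pics/sidec.png",cv2.resize(i,None,fx=2.5,fy=2.5,interpolation=2))
E
```

```text
teal [360.75641026 273.92307692] [ 17  17 234] [16.4 16.4] [294.19433198 284.38461538] [ 18  18 247]
  topz [ 0.4552 -0.1058  0.1   ] sidez [ 0.4529 -0.1136  0.1   ] tri [ 0.4549 -0.1065  0.0902]
orange [354.47058824 239.6199095 ] [ 17  17 221] [15.8 16.1] [327.88340807 269.97757848] [ 17  17 223]
  topz [ 0.5222 -0.0956  0.1   ] sidez [ 0.5197 -0.1031  0.1   ] tri [ 0.5224 -0.0961  0.0906]
blue [196.98878924 240.5       ] [ 25  24 446] [22.7 23.2] [284.65923567 177.53821656] [ 20  19 314]
  topz [0.5315 0.2205 0.045 ] sidez [0.5299 0.214  0.045 ] tri [0.5318 0.2219 0.0374]
g1 [ 0.5333 -0.1633  0.1   ]
g2 [ 0.4648 -0.1747  0.1   ]
bottle [0.406  0.2237 0.06  ]
cap [0.6247 0.1866 0.018 ]
```

View pics/topc.png

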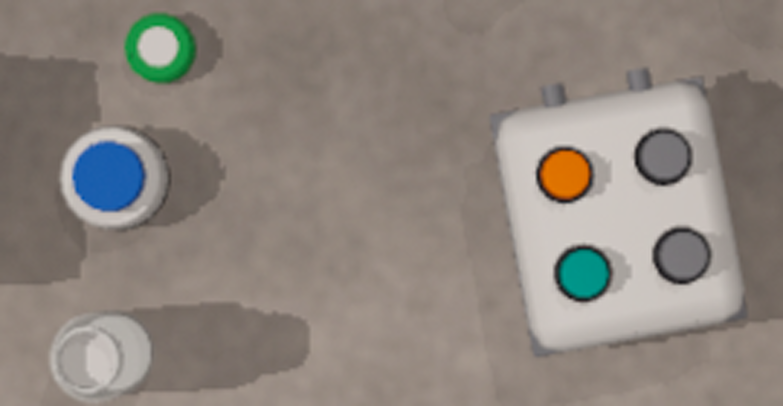

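View pics/sidec.png

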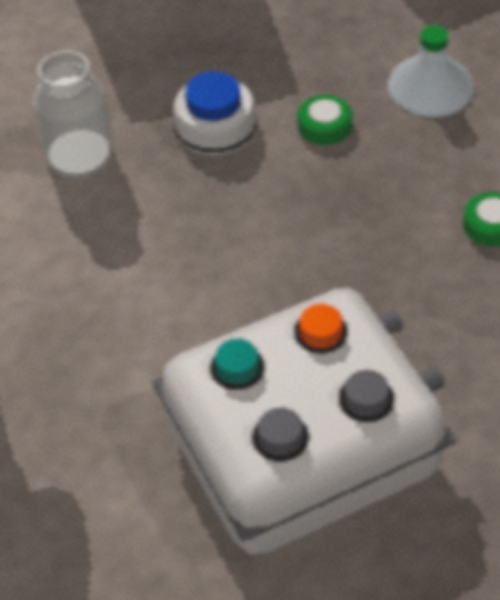

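Spacing of teal to orange measures 67.8 mm, against 68 mm given, so heights and positions agree. The tool axes put the teal key at roughly -0.457 m in x and -0.453 m in y. Next I'll shut the fingers and travel there at the present height.

>>> servo_tool --rows '[[[-0.3,-0.3,0],0],[[-0.6,-0.6,0],0],[[-0.9,-0.9,0],0],[[-1,-1,0],0]]' --grip 1

```text
time: 0.43
tool_pos: [0.2721, 0.3889, 0.2051]
ee_rot: [-3.14, 0.001, 2.702]
wrist_force: [-0.9, 0.3, 0.5]
width: 0.0707
```

>>> servo_tool --rows '[[[-0.3,-0.3,0],0],[[-0.6,-0.6,0],0],[[-0.9,-0.9,0],0],[[-1,-1,0],0]]'

```text
time: 0.77
tool_pos: [0.3107, 0.283, 0.2053]
ee_rot: [-3.141, 0.001, 2.702]
wrist_force: [-0.9, 0.1, 0.5]
width: 0.044
```

>>> servo_tool --rows '[[[-0.3,-0.3,0],0],[[-0.6,-0.6,0],0],[[-0.9,-0.9,0],0],[[-1,-1,0],0]]'

```text
time: 1.1
tool_pos: [0.3495, 0.1766, 0.2053]
ee_rot: [-3.141, 0.001, 2.701]
wrist_force: [-0.6, 0.5, 0.4]
width: 0.0173
```

>>> servo_tool --rows '[[[-0.3,-0.3,0],0],[[-0.6,-0.6,0],0],[[-0.9,-0.9,0],0],[[-1,-1,0],0]]'

```text
time: 1.43
tool_pos: [0.3882, 0.0701, 0.2051]
ee_rot: [-3.14, 0.001, 2.701]
wrist_force: [0.3, 1.6, -0.1]
width: 0.0004
```

>>> servo_tool --rows '[[[-0.3,-0.3,0],0],[[-0.6,-0.6,0],0],[[-0.9,-0.9,0],0],[[-1,-1,0],0],[[-1,-1,0],0],[[-1,-1,0],0]]'

```text
time: 1.93
tool_pos: [0.4257, -0.0327, 0.2051]
ee_rot: [3.141, -0.002, 2.704]
wrist_force: [-0.5, -0.1, 0.6]
width: 0.0009
```

```bash
cat > rel.py <<'E'
import sys
from bench import robot
import numpy as np
from scipy.spatial.transform import Rotation as R
o=robot.get_obs();t=np.array(eval(sys.argv[1]))
print(o["time"],o["tool_pos"].round(4),o["wrist_force"].round(2),o["width"],"units",(R.from_euler("xyz",o["ee_rot"]).as_matrix().T@(t-o["tool_pos"])/.08).round(3))
E
python3 rel.py "[.4552,-.106,.110]"
```

```text
1.9333 [ 0.4257 -0.0327  0.2051] [-0.54 -0.08  0.57] 0.000851952797243479 units [-0.724 -0.674  1.187]
```

>>> servo_tool --rows '[[[-0.35,-0.35,0],0],[[-0.72,-0.67,0],0],[[-0.72,-0.67,0.3],0],[[-0.72,-0.67,0.6],0],[[-0.72,-0.67,0.9],0],[[-0.72,-0.67,0.9],0],[[-0.72,-0.67,0.9],0]]'

```text
time: 2.52
tool_pos: [0.4545, -0.1042, 0.1326]
ee_rot: [3.141, -0.003, 2.707]
wrist_force: [0.6, 0.7, 1.2]
width: 0.0008
```

```bash
python3 rel.py "[.4552,-.106,.100]"; python3 - <<'E'
from bench import robot
import cv2
i=robot.snapshot("side")["pixels"][160:360,200:400,::-1]
j=robot.snapshot("top")["pixels"][180:380,280:480,::-1]
cv2.imwrite("pics/p1.png",cv2.resize(cv2.hconcat([i,j]),None,fx=2,fy=2))
E
```

```text
2.5167 [ 0.4545 -0.1042  0.1326] [0.56 0.74 1.19] 0.0007561301857112611 units [-0.019 -0.016  0.407]
```

View pics/p1.png

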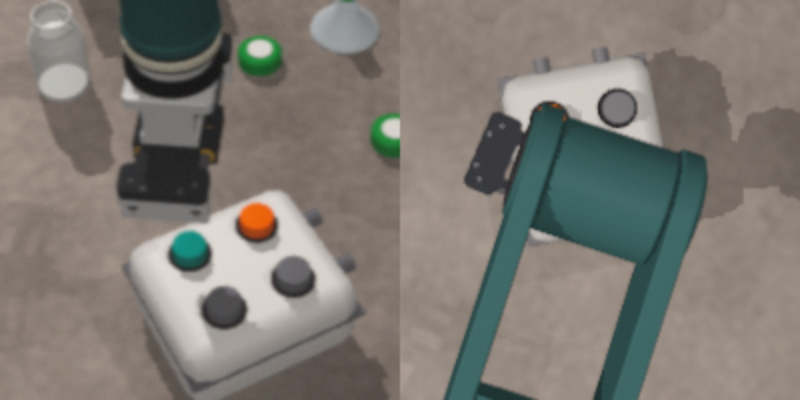

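```bash
python3 - <<'E'
from bench import robot
import cv2,numpy as np
o=robot.get_obs();print(o["time"],o["tool_pos"])
s=robot.snapshot("side");im=s["pixels"][:,:,::-1].copy()
T=np.linalg.inv(s["world_from_camera"])
for z in(0,.019,.097):
    p=o["tool_pos"]+[0,0,z];q=s["camera_matrix"]@(T[:3,:3]@p+T[:3,3]);q=q[:2]/q[2];print(q)
    cv2.circle(im,tuple(int(v) for v in q),2,(0,0,255),-1)
cv2.imwrite("pics/p2.png",im)
E
```

```text
2.6167 [ 0.45633686 -0.10535753  0.13528324]
[293.66035074 267.99786436]
[293.10886724 261.08779611]
[290.67565529 230.59973874]
```

View pics/p2.png

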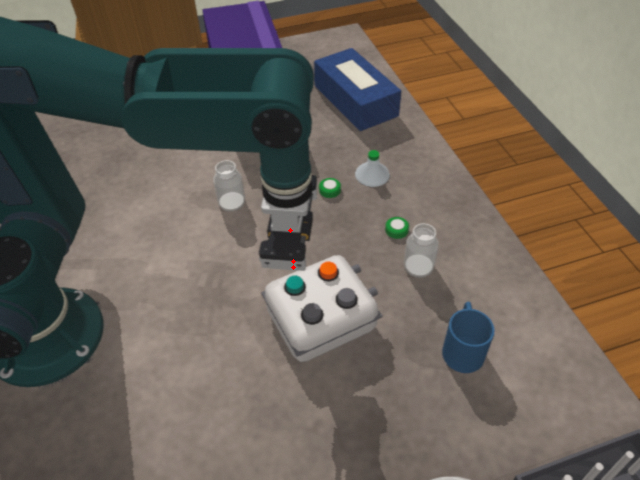

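```bash
python3 - <<'E'
import cv2
cv2.imwrite("pics/p3.png",cv2.resize(cv2.imread("pics/side0.png")[0:100,40:160],None,fx=3.3,fy=5)) if 0 else None
a=cv2.imread("pics/p2.png")[185:315,220:350];b=cv2.imread("pics/side0.png")[0:130,30:160]
cv2.imwrite("pics/p3.png",cv2.resize(cv2.hconcat([a,b]),None,fx=3,fy=3,interpolation=2))
E
```

```text
(no output)
```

View pics/p3.png

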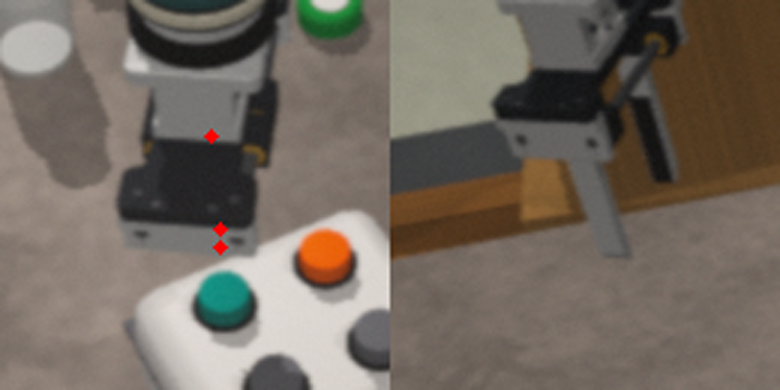

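The red dots project the TCP right above the teal key at (294,285); the gripper body hides the fingertips. Next is a gentle descent with force checks.

>>> servo_tool --rows '[[[0,0,0.15],0],[[0,0,0.3],0],[[0,0,0.35],0],[[0,0,0.35],0],[[0,0,0.35],0],[[0,0,0.35],0]]'

```text
time: 3.17
tool_pos: [0.4555, -0.1063, 0.1055]
ee_rot: [3.141, 0.0, 2.705]
wrist_force: [0.3, -0.1, 0.9]
width: 0.0002
```

```bash
python3 rel.py "[.4552,-.106,.0905]"
```

```text
3.1667 [ 0.4555 -0.1063  0.1055] [ 0.31 -0.08  0.88] 0.0002026533976715462 units [0.005 0.002 0.188]
```

>>> servo_tool --rows '[[[0,0,0.02],0],[[0,0,0.04],0],[[0,0,0.06],0],[[0,0,0.08],0],[[0,0,0.1],0],[[0,0,0.1],0],[[0,0,0.1],0]]'

```text
time: 3.75
tool_pos: [0.4556, -0.1063, 0.0977]
ee_rot: [3.142, 0.001, 2.705]
wrist_force: [-0.7, -0.3, 2.0]
width: 0.0006
```

>>> servo_tool --rows '[[[0,0,0.0125],0],[[0,0,0.025],0],[[0,0,0.025],0],[[0,0,0.025],0]]'

```text
time: 4.08
tool_pos: [0.4556, -0.1063, 0.0956]
ee_rot: [3.141, 0.001, 2.705]
wrist_force: [-0.3, -0.1, 2.2]
width: 0.0005
```

>>> servo_tool --rows '[[[0,0,0.0125],0],[[0,0,0.025],0],[[0,0,0.025],0],[[0,0,0.025],0]]'

```text
time: 4.42
tool_pos: [0.4556, -0.1063, 0.0934]
ee_rot: [3.142, 0.0, 2.705]
wrist_force: [-0.5, -0.7, 1.6]
width: 0.0008
```

>>> servo_tool --rows '[[[0,0,0.0125],0],[[0,0,0.0125],0],[[0,0,0.0125],0]]'

```text
time: 4.67
tool_pos: [0.4555, -0.1063, 0.0924]
ee_rot: [3.142, 0.0, 2.705]
wrist_force: [0.9, -0.7, 2.4]
width: 0.0005
```

>>> servo_tool --rows '[[[0,0,0.0125],0],[[0,0,0.0125],0],[[0,0,0.0125],0]]'

```text
time: 4.92
tool_pos: [0.4556, -0.1063, 0.0916]
ee_rot: [3.141, 0.0, 2.705]
wrist_force: [1.0, 0.5, 3.9]
width: 0.0003
```

```bash
python3 rel.py "[.4552,-.106,.0905]"
```

```text
4.9167 [ 0.4556 -0.1063  0.0916] [1.01 0.5  3.93] 0.0002967605525106601 units [0.005 0.001 0.014]
```

>>> servo_tool --rows '[[[0,0,0.01],0],[[0,0,0.01],0],[[0,0,0.01],0]]'

```text
time: 5.17
tool_pos: [0.4556, -0.1063, 0.091]
ee_rot: [3.142, 0.001, 2.705]
wrist_force: [-0.5, -0.4, 4.0]
width: 0.0003
```

>>> servo_tool --rows '[[[0,0,0.005],0],[[0,0,0.005],0],[[0,0,0.005],0]]'

```text
time: 5.42
tool_pos: [0.4556, -0.1063, 0.0906]
ee_rot: [3.141, 0.001, 2.705]
wrist_force: [-0.3, -0.0, 4.7]
width: 0.0005
```

The force climbs past about 2 N sliding to 4.7 N at 9.4 mm depth, so the teal key is bottomed. I'll lift off and go to orange.

>>> servo_tool --rows '[[[0,0,-0.15],0],[[0,0,-0.3],0],[[0,0,-0.3],0],[[0,0,-0.3],0]]'

```text
time: 5.75
tool_pos: [0.4556, -0.1062, 0.1145]
ee_rot: [3.141, 0.001, 2.705]
wrist_force: [0.4, -0.5, -0.4]
width: 0.0007
```

```bash
python3 rel.py "[.5222,-.0958,.106]"
```

```text
5.75 [ 0.4556 -0.1062  0.1145] [ 0.35 -0.46 -0.4 ] 0.00073584578194554 units [-0.699  0.47   0.107]
```

>>> servo_tool --rows '[[[-0.3,0.2,0],0],[[-0.6,0.4,0],0],[[-0.7,0.47,0],0],[[-0.7,0.47,0.05],0],[[-0.7,0.47,0.1],0],[[-0.7,0.47,0.1],0],[[-0.7,0.47,0.1],0]]'

```text
time: 6.33
tool_pos: [0.5205, -0.0958, 0.1054]
ee_rot: [-3.141, -0.002, 2.704]
wrist_force: [-0.5, -0.5, 0.5]
width: 0.0007
```

```bash
python3 rel.py "[.5222,-.0958,.0905]"
```

```text
6.3333 [ 0.5205 -0.0958  0.1054] [-0.46 -0.51  0.51] 0.0006615627220239152 units [-0.019  0.009  0.186]
```

>>> servo_tool --rows '[[[0,0,0.02],0],[[0,0,0.04],0],[[0,0,0.06],0],[[0,0,0.08],0],[[0,0,0.1],0],[[0,0,0.12],0],[[0,0,0.12],0],[[0,0,0.12],0]]'

```text
time: 7.0
tool_pos: [0.5219, -0.0959, 0.0968]
ee_rot: [-3.141, -0.0, 2.705]
wrist_force: [-1.0, -0.7, 0.5]
width: 0.0003
```

>>> servo_tool --rows '[[[0,0,0.0125],0],[[0,0,0.025],0],[[0,0,0.025],0],[[0,0,0.025],0]]'

```text
time: 7.33
tool_pos: [0.522, -0.0959, 0.0946]
ee_rot: [-3.141, -0.0, 2.705]
wrist_force: [-2.1, -0.7, 2.3]
width: 0.0003
```

>>> servo_tool --rows '[[[0,0,0.0125],0],[[0,0,0.0125],0],[[0,0,0.0125],0]]'

```text
time: 7.58
tool_pos: [0.5221, -0.0959, 0.0936]
ee_rot: [-3.142, 0.0, 2.705]
wrist_force: [-0.8, -1.0, 1.8]
width: 0.0005
```

>>> servo_tool --rows '[[[0,0,0.0125],0],[[0,0,0.0125],0],[[0,0,0.0125],0]]'

```text
time: 7.83
tool_pos: [0.5221, -0.0959, 0.0926]
ee_rot: [3.142, 0.0, 2.705]
wrist_force: [-1.3, -0.4, 2.4]
width: 0.0006
```

>>> servo_tool --rows '[[[0,0,0.0125],0],[[0,0,0.0125],0],[[0,0,0.0125],0]]'

```text
time: 8.08
tool_pos: [0.5222, -0.0959, 0.0918]
ee_rot: [3.142, 0.0, 2.705]
wrist_force: [-1.6, -0.0, 1.9]
width: 0.0005
```

>>> servo_tool --rows '[[[0,0,0.01],0],[[0,0,0.01],0],[[0,0,0.01],0]]'

```text
time: 8.33
tool_pos: [0.5222, -0.0959, 0.0912]
ee_rot: [3.141, 0.0, 2.705]
wrist_force: [-2.0, -1.4, 4.4]
width: 0.0006
```

>>> servo_tool --rows '[[[0,0,0.005],0],[[0,0,0.005],0],[[0,0,0.005],0]]'

```text
time: 8.58
tool_pos: [0.5222, -0.0959, 0.0907]
ee_rot: [3.141, 0.0, 2.705]
wrist_force: [-2.3, -1.0, 5.2]
width: 0.0005
```

Orange is down at the same depth, at 5.2 N. I'll lift and start towards the timer, then look at the keys.

>>> servo_tool --rows '[[[0,0,-0.2],0],[[0,0,-0.5],0],[[0,0,-0.75],0],[[0,0,-0.75],0],[[0.2,0.3,-0.75],0],[[0.4,0.6,-0.75],0],[[0.5,0.9,-0.75],0],[[0.5,1,-0.75],0]]'

```text
time: 9.25
tool_pos: [0.5187, -0.0032, 0.1485]
ee_rot: [3.14, -0.003, 2.708]
wrist_force: [-0.4, -0.2, -0.1]
width: 0.0007
```

>>> servo_tool --rows '[[[0.2,0.3,0],0],[[0.4,0.6,0],0],[[0.5,0.9,0],0],[[0.5,1,0],0],[[0.5,1,0],0]]'

```text
time: 9.67
tool_pos: [0.5174, 0.0841, 0.149]
ee_rot: [-3.141, -0.001, 2.708]
wrist_force: [0.5, -0.7, 0.5]
width: 0.0005
```

```bash
python3 rel.py "[.5315,.2205,.06]"; python3 - <<'E'
from bench import robot
from h import *
t=robot.snapshot("top");s=robot.snapshot("side")
for n,lo,hi,bt,bs in(("teal",(80,120,60),(95,255,255),(340,255,380,295),(275,265,315,305)),("orange",(5,180,120),(20,255,255),(335,220,375,258),(310,255,350,290))):
    for v,c,b in(("top",t,bt),("side",s,bs)):
        try:
            r=blob(c,lo,hi,b);print(n,v,r[0].round(1),r[1][2:])
        except Exception as e:print(n,v,e)
i=s["pixels"][150:350,230:430,::-1];j=t["pixels"][160:360,240:440,::-1]
cv2.imwrite("pics/p4.png",cv2.resize(cv2.hconcat([i,j]),None,fx=2,fy=2,interpolation=2))
E
```

```text
9.6667 [0.5174 0.0841 0.149 ] [ 0.47 -0.66  0.49] 0.00046446659778410544 units [0.556 1.622 1.113]
teal top [360.6 274. ] [ 17  17 231]
teal side [294.4 285.6] [ 18  16 216]
orange top [354.5 239.6] [ 16  16 209]
orange side [327.9 271.1] [ 17  15 189]
```

View pics/p4.png

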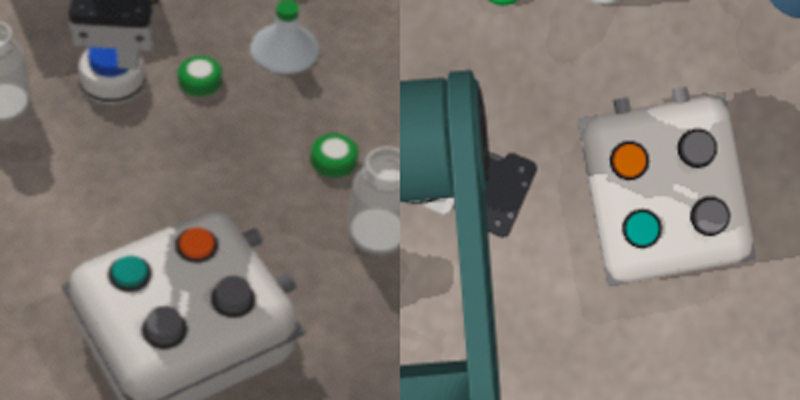

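Both pressed keys now look low at (129,272) and (197,243) in the left crop, the greys stand up, and the pump has not moved: its key centroids in the top view agree within 0.2 px. Now to the timer.

>>> servo_tool --rows '[[[0.15,0.4,0],0],[[0.3,0.8,0],0],[[0.3,0.85,0],0],[[0.3,0.85,0],0]]'

```text
time: 10.1
tool_pos: [0.5246, 0.1545, 0.15]
ee_rot: [-3.141, -0.0, 2.706]
wrist_force: [-0.9, -0.2, 0.4]
width: 0.0002
```

```bash
python3 rel.py "[.5315,.2205,.06]"
```

```text
10.1 [0.5246 0.1545 0.15  ] [-0.9 -0.2  0.4] 0.0001905211521503311 units [0.27  0.785 1.124]
```

>>> servo_tool --rows '[[[0.13,0.4,0],0],[[0.27,0.78,0],0],[[0.27,0.78,0],0],[[0.27,0.78,0.3],0],[[0.27,0.78,0.6],0],[[0.27,0.78,0.9],0],[[0.27,0.78,1],0],[[0.27,0.78,1],0],[[0.27,0.78,1],0],[[0.27,0.78,1],0]]'

```text
time: 10.93
tool_pos: [0.5325, 0.2199, 0.0724]
ee_rot: [3.14, 0.002, 2.704]
wrist_force: [0.4, -0.1, -0.8]
width: 0.0004
```

```bash
python3 rel.py "[.5315,.2205,.0355]"
```

```text
10.9333 [0.5325 0.2199 0.0724] [ 0.35 -0.1  -0.78] 0.0004406816788602051 units [0.016 0.001 0.461]
```

>>> servo_tool --rows '[[[0,0,0.1],0],[[0,0,0.2],0],[[0,0,0.24],0],[[0,0,0.24],0],[[0,0,0.24],0],[[0,0,0.24],0]]'

```text
time: 11.43
tool_pos: [0.5312, 0.2205, 0.0514]
ee_rot: [3.141, 0.0, 2.705]
wrist_force: [-0.5, -0.5, -0.5]
width: 0.0006
```

```bash
python3 rel.py "[.5315,.2205,.0355]"; python3 - <<'E'
from bench import robot
import cv2
i=robot.snapshot("side")["pixels"][100:250,200:400,::-1]
cv2.imwrite("pics/p5.png",cv2.resize(i,None,fx=3,fy=3,interpolation=2))
E
```

```text
11.4333 [0.5312 0.2205 0.0514] [-0.46 -0.45 -0.46] 0.0005812200179591907 units [-0.004  0.001  0.198]
```

View pics/p5.png

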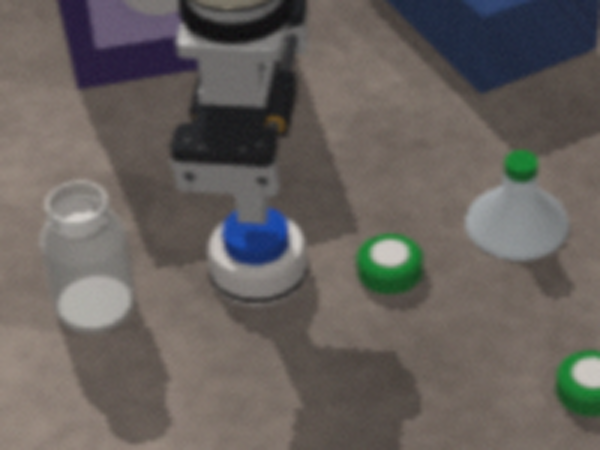

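The fingertips, at (250,215) in this crop, are right over the blue top, with bottle and cap clear. Now the press.

>>> servo_tool --rows '[[[0,0,0.02],0],[[0,0,0.04],0],[[0,0,0.06],0],[[0,0,0.08],0],[[0,0,0.1],0],[[0,0,0.12],0],[[0,0,0.13],0],[[0,0,0.13],0],[[0,0,0.13],0]]'

```text
time: 12.23
tool_pos: [0.5312, 0.2205, 0.041]
ee_rot: [3.141, 0.0, 2.705]
wrist_force: [-1.2, 0.6, 1.9]
width: 0.0006
```

>>> servo_tool --rows '[[[0,0,0.0125],0],[[0,0,0.025],0],[[0,0,0.025],0],[[0,0,0.025],0]]'

```text
time: 12.57
tool_pos: [0.5311, 0.2205, 0.0388]
ee_rot: [3.141, 0.0, 2.705]
wrist_force: [-0.3, 0.7, 2.6]
width: 0.0004
```

>>> servo_tool --rows '[[[0,0,0.0125],0],[[0,0,0.0125],0],[[0,0,0.0125],0]]'

```text
time: 12.82
tool_pos: [0.5311, 0.2204, 0.0378]
ee_rot: [3.142, 0.0, 2.705]
wrist_force: [-1.1, -0.6, 2.0]
width: 0.0002
```

>>> servo_tool --rows '[[[0,0,0.0125],0],[[0,0,0.0125],0],[[0,0,0.0125],0]]'

```text
time: 13.07
tool_pos: [0.5312, 0.2205, 0.037]
ee_rot: [3.141, 0.0, 2.705]
wrist_force: [0.1, 0.6, 2.6]
width: -0.0001
```

>>> servo_tool --rows '[[[0,0,0.01],0],[[0,0,0.01],0],[[0,0,0.01],0]]'

```text
time: 13.32
tool_pos: [0.5312, 0.2205, 0.0364]
ee_rot: [3.141, 0.0, 2.705]
wrist_force: [-0.9, -0.9, 3.6]
width: 0.0006
```

>>> servo_tool --rows '[[[0,0,0.01],0],[[0,0,0.01],0],[[0,0,0.01],0]]'

```text
time: 13.57
tool_pos: [0.5312, 0.2205, 0.0356]
ee_rot: [3.141, 0.0, 2.705]
wrist_force: [-2.2, -1.4, 4.7]
width: 0.0008
```

The timer top is at 9.4 mm depth and 4.7 N. I'll lift and back off for a final look.

>>> servo_tool --rows '[[[0,0,-0.2],0],[[0,0,-0.5],0],[[0,0,-0.8],0],[[0,0,-1],0],[[0,0,-1],0]]'

```text
time: 13.98
tool_pos: [0.5336, 0.2212, 0.1191]
ee_rot: [3.136, 0.006, 2.705]
wrist_force: [0.5, 0.0, 1.4]
width: 0.0006
```

>>> servo_tool --rows '[[[0,0,-0.4],0],[[0,0,-0.8],0],[[0,0,-1],0],[[0,0,-1],0]]'

```text
time: 14.32
tool_pos: [0.5331, 0.221, 0.1986]
ee_rot: [3.137, 0.005, 2.705]
wrist_force: [1.0, -0.3, 0.8]
width: 0.0005
```

>>> servo_tool --rows '[[[0.4,0,0],0],[[0.8,0,0],0],[[1,0,0],0]]'

```text
time: 14.57
tool_pos: [0.4555, 0.2548, 0.192]
ee_rot: [-3.138, -0.004, 2.706]
wrist_force: [0.5, -0.4, -0.7]
width: 0.0008
```

>>> servo_tool --rows '[[[0.4,-0.1,0],0],[[0.8,-0.2,0],0],[[1,-0.3,0],0],[[1,-0.3,0],0]]'

```text
time: 14.9
tool_pos: [0.3727, 0.2664, 0.1934]
ee_rot: [-3.139, -0.002, 2.708]
wrist_force: [0.1, 0.6, 0.8]
width: 0.0004
```

```bash
python3 rel.py "[.5315,.2205,.0355]"; python3 - <<'E'
from bench import robot
from h import *
t=robot.snapshot("top");s=robot.snapshot("side")
for n,lo,hi,bt,bs in(("teal",(80,120,60),(95,255,255),(340,255,380,295),(275,265,315,305)),("orange",(5,180,120),(20,255,255),(335,220,375,258),(310,255,350,290)),("blue",(105,150,80),(125,255,255),(175,215,225,265),(265,160,310,198))):
    for v,c,b in(("top",t,bt),("side",s,bs)):
        try:
            r=blob(c,lo,hi,b);print(n,v,r[0].round(1),r[1][2:])
        except Exception as e:print(n,v,e)
i=s["pixels"][130:380,190:440,::-1];j=t["pixels"][160:410,170:420,::-1]
cv2.imwrite("pics/p6.png",cv2.resize(cv2.hconcat([i,j]),None,fx=1.6,fy=1.6,interpolation=2))
E
```

```text
14.9 [0.3727 0.2664 0.1934] [0.14 0.57 0.82] 0.00041132099498454345 units [-2.046  0.318  1.969]
teal top [360.6 274. ] [ 18  17 231]
teal side [294.4 285.6] [ 18  16 216]
orange top [354.3 239.8] [ 17  17 221]
orange side [327.8 271.3] [ 18  14 198]
blue top [197.4 240.6] [ 24  23 427]
blue side [284.8 179.1] [ 21  17 260]
```

View pics/p6.png

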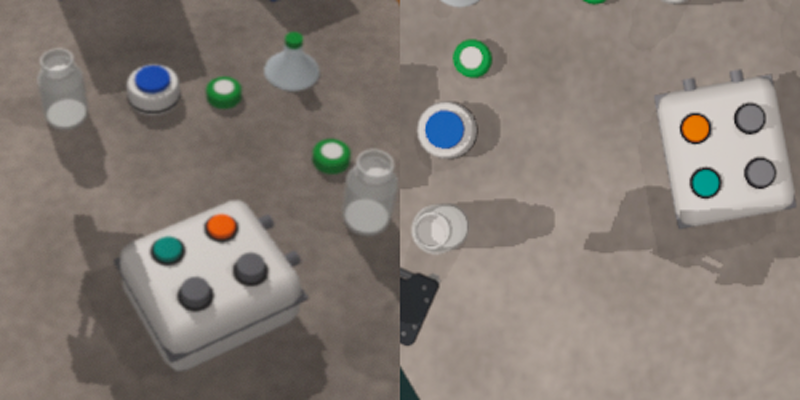

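The side crop shows teal (168,250), orange (221,227) and blue (152,80) all sunk, with both greys standing. The pump, timer, bottle and cap have not shifted. Handing in.

```bash
python3 -c "
from bench import robot
print(robot.close_job())"
```

```text
the job is handed in; nothing more can be done
None
```

I pressed the teal power key, then the orange rhythm key, then the blue timer top, in that order, with shut, empty fingertips. Then I backed the arm clear and handed the job in at about 15 s of the 48 s allowed.

- **Presses:** each one went about 9.4 mm down. The force climbed from about 2–2.5 N while sliding to 4.7 N (teal), 5.2 N (orange) and 4.7 N (blue), so each reached its stop without a hard press.
- **Final pictures:** all three stay sunk. In the side view their outlines are 2–3 pixels shorter, which fits a 7 mm drop within pixel accuracy. Both grey keys are still up.
- **Other objects:** the pump and timer agree with the first picture to within half a pixel in the top view. The near bottle and cap look unmoved by eye. I did not measure the far bottle, far cap, funnel or mug again, but the arm never went near them.

No check failed. The wrist force reading scatters by about 1 N, and one reading during the orange press came out low (0.5 N). Later readings on that key were normal.

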